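Slide the culture tray under the scanner bridge

TASK

Push the flat lidded culture tray with your fingertips so that it slides under the low scanner bridge, between its two legs, until its far edge rests square against the stop bar at the back. Keep the tray flat on the steel all the way: do not lift, carry or tip it. Leave the jars, bottles, dishes, burner and forceps where they are, and finish clear of everything.

Things in the scene. Friction and masses are not known exactly. Their poses are not given: they have to be found in the camera images.
- tray: Flat rigid lidded culture tray with seedlings, loose on the steel floor: 92 along its x, 124 along its y, 18 high, about 0.16 kg; slides under a few newtons. Origin: centre of its underside. Starts 150 to 168 before the bridge (its -x side), up to 50 to one side and turned up to 0.35 rad; its x axis points roughly along the bridge's x.
- bridge: Fixed scanner bridge. Origin on the floor at its middle; +x is the way the tray goes in, y across. Legs: inner faces at y = -72 and 72, outer at -88 and 88. Beam between them: x = -30 to 30, underside 22, top 40 above the floor, camera box on it to 54. Stop bar across the back, 12 high, front face at x = 30.
- home (a point): Point on the floor fixed to the bridge, at x = -16, y = 0 in the bridge's frame, same axes: where the tray's origin lies when the tray is against the stop bar and centred. The tray then still sticks out 32 in front of the beam.
- dish_stack: Bystander, not to be disturbed: stack of three clear round dishes, 60 across, 45 high, beside the bridge's +y leg; origin at the centre of its underside.
- burner: Bystander, not to be disturbed: glass spirit burner, 72 across, 80 high, beside the bridge's -y leg; origin at the centre of its underside.
- jar: Bystander, not to be disturbed: glass jar with metal cap, 64 across, 85 high, behind the bridge; origin at the centre of its underside.
- culture_bottle: Bystander, not to be disturbed: glass bottle with plants, 84 across, 170 high, off to the robot's right; origin at the centre of its underside.
- tall_jar: Bystander, not to be disturbed: glass jar with white cap, 72 across, 110 high, off to the robot's left; origin at the centre of its underside.
- rinse_bottle: Bystander, not to be disturbed: white plastic bottle with blue cap, 68 across, 170 high, off to the left; origin at the centre of its underside.
- forceps: Bystander, not to be disturbed: steel forceps lying flat, 130 long, 9 wide, 7 high, off to the right; origin midway along.
Not all that is in view belongs to the job. There is more than one size of the tray; the job needs the middle-sized.

How it is judged (in metres and radians):
At the end, for the whole second after the job is handed in: The tray lies flat and still on the floor under the beam, between the legs, its far edge within 4 mm of the stop bar and square to it within 0.05 rad (about 3 degrees) (x of tray in the frame of bridge between -0.02 and -0.012 m and y of tray in the frame of bridge between -0.014 and 0.014 m and z of tray in the frame of bridge between -0.003 and 0.003 m and angle between the x axis of tray and the x axis of bridge, either way round below 0.05 rad and angle between tray's own z axis and vertical below 0.03 rad and linear speed of tray below 0.01 m/s and angular speed of tray below 0.05 rad/s); the robot touches nothing.
It fails at once if the tray is lifted more than 6 mm off the floor (height (world z) of tray above 0.006 m).
It fails at once if the tray is tipped by more than 0.1 rad (6 degrees) (angle between tray's own z axis and vertical above 0.1 rad).
It fails at once if a jar, bottle, dish stack, burner or the forceps is moved more than 15 mm (distance of any of dish_stack, burner, jar, culture_bottle, tall_jar, rinse_bottle, forceps from where it was at the start of the episode above 0.015 m).
It also fails if it takes over 64 s, if anything falls off the work surface, if the arm or the gripper's body presses on something with over 40 N, if the wrist force passes 120 N, or if a joint passes its speed limit or range.

ROBOT

A 6-joint arm with a two-finger parallel gripper is mounted at the origin on the work surface. World frame = base frame: x ahead of the robot, y to its left, z up, the work surface at z = 0. Lengths are in mm, angles in rad, forces in N, time in s.
With the tool pointing down it reaches from about 325 to 775 mm from the base axis. Payload 5.5 kg.
Tool frame: the origin (TCP) lies midway between the tips of the shut fingers; the grasp point (between the pads) lies 19 mm behind it (manip.tcp_to_grasp is the distance from the TCP to the grasp point, in mm); z points along the fingers, x is the direction in which the jaws open and shut, and the axes are right-handed (so a half turn about z gives the same grasp; the last joint's range is limited). The gripper opens to 88 mm and grips with 3 to 60 N. Pads are 20 mm wide; open, the fingers measure 115 mm over their backs; the gripper's body (75 mm by 178 mm) begins 61 mm behind the grasp point.
Start: joints at [1.249, 0.091, 1.231, -0, 1.82, -0.057], TCP at [157.034, 579.1, 222.631] pointing down, gripper open.
Joint ranges: [-2.87, 2.87], [-0.86, 2.18], [0.17, 2.46], [-1.51, 4.65], [0.06, 2.69], [-2.65, 2.65]. Speed limits (rad/s): [2.57, 2.57, 3.01, 3.14, 3.14, 3.14].

INTERFACE

Orientations are given as a unit quaternion [w, x, y, z].
In Python, from workcell import manip gives the robot as it stands.
- The arm moves only by the tool drive_tool, never from a script. Its argument "plan" is a list of rows, each an object with "travel": the shift along the world's x, y, z in mm, a list of three; "turn": the turn, a rotation vector about the world's x, y, z in degrees, a list of three; "grip": the closure, from 0 (fully open) to 1 (shut). In form: [{"travel": [dx, dy, dz], "turn": [rx, ry, rz], "grip": grip}, ...]. A call has 1 to 8 rows; each row is the pose to reach, as a shift and turn from the pose commanded when the call began; what a row does not reach only later rows make up. A row lasts 1/8 s, in which the tool goes at most 62.5 mm and 10.7 degrees, less where a joint would pass 70% of its speed; a pose out of reach is approached as far as the arm can. A call with a gripper value outside its range is refused whole. The fingers move at their own pace and stop on an object; "newtons" is the grip in N (left out, the last holds). Time passes only in rows, so rows that repeat a pose let the fingers close. It gives the time, the measured TCP pose, the force and the opening at its end, in the units of the state.
- manip.state(): the state, without advancing time (a new reading comes with each control period).
- manip.capture(name): name is "side" or "top"; returns (picture, depth): 400x640x3 uint8, red, green, blue; 400x640 float32, mm along the optical axis (not along the pixel's ray), 0 where there is no reading.
- manip.calibration(name): a dict with "K" (3x3 intrinsics, pixels), "k1" (the pictures are not rectified: a ray, as slopes to the right and down, at radius r is drawn at 1 + k1 r^2 times it, then the intrinsics apply), "extrinsics" (4x4, takes a point from camera to world coordinates). Camera axes: x right, y down, z forward; pixel columns grow to the right and rows downward; lengths in mm; the calibration is good to about 2 mm. A picture is of the moment at which its call begins. calibration takes no time and is no camera call.
- manip.hand_in(): hands the job in, once; it reports no verdict.
The state is a dict: "time_s": time; "joint_positions": joint angles; "joint_velocities": joint speeds; "tau": joint torques, N m; "tool_pos": TCP position; "tool_rot": TCP orientation; "ft_force": force on the tool from outside, world axes, zero at the start; "ft_torque": the same for the moment, N m; "grip_width": finger opening in mm.
Only numpy, scipy, OpenCV 4.12 (cv2) and the standard library are available. Lean on these libraries where they do the work, as an engineer would, in place of code of your own. Each camera call takes 0.05 s, during which the arm holds its last target. There are 200 camera calls.

## Working session

There is one attempt and no reset: what is moved stays moved. The work goes in short steps, Python scripts to look and compute and a tool call to move; the robot and the scene stay as the last step left them, time stands still between calls to the robot, and variables do not carry over. Pictures are saved under pics/ and viewed, about 8 in all and at most 12, crops included, and the job is handed in when it is done.

Besides the shell and the picture viewer there is one more tool, called after "Call:" by a JSON object that holds its "method" and its "body", one argument or row to a line. drive_tool: Moves the arm, as the interface text tells. Its arguments: {"type":"object","properties":{"plan":{"type":"array"},"newtons":{"type":"number"}},"required":["plan"]}

```bash
mkdir -p pics
cat > h.py <<'E'
import numpy as np, cv2
from workcell import manip
def cap(name, fn):
    p,d=manip.capture(name); cv2.imwrite('pics/'+fn+'.png',p[:,:,::-1]); np.save('pics/'+fn+'.npy',d); return p,d
def rays(name,uv):
    c=manip.calibration(name); K=np.array(c['K']); uv=np.atleast_2d(np.array(uv,float))
    xd=np.c_[(uv[:,0]-K[0,2])/K[0,0],(uv[:,1]-K[1,2])/K[1,1]]; x=xd.copy()
    for _ in range(20): x=xd/(1+c['k1']*(x**2).sum(1,keepdims=True))
    return np.c_[x,np.ones(len(x))],np.array(c['extrinsics'])
def at_z(name,uv,z):
    r,E=rays(name,uv); w=r@E[:3,:3].T; o=E[:3,3]
    return o+w*((np.asarray(z)-o[2])/w[:,2])[:,None]
def at_d(name,uv,d):
    r,E=rays(name,uv); return (r*np.asarray(d).reshape(-1,1))@E[:3,:3].T+E[:3,3]
def cloud(name,d):
    v,u=np.mgrid[:d.shape[0],:d.shape[1]]
    return at_d(name,np.c_[u.ravel(),v.ravel()],d.ravel()).reshape(*d.shape,3)
E
python3 - <<'E'
from h import *
for n in('top','side'):
    cap(n,n+'0'); c=manip.calibration(n); print(np.round(c['extrinsics'],2).tolist(),c['K'],c['k1'])
E
```

```text
[[0.01, -0.99, 0.13, 359.84], [-1.0, -0.01, 0.02, -47.79], [-0.02, -0.14, -0.99, 1442.89], [0.0, 0.0, 0.0, 1.0]] [[466.36309211   0.         325.04350263]
 [  0.         466.36309211 198.22577084]
 [  0.           0.           1.        ]] -0.021534275247945555
[[0.53, -0.46, 0.71, -486.05], [-0.85, -0.27, 0.46, -670.72], [-0.01, -0.85, -0.53, 825.41], [0.0, 0.0, 0.0, 1.0]] [[463.53024757   0.         321.08253939]
 [  0.         463.53024757 194.34644518]
 [  0.           0.           1.        ]] -0.014946877139400985
```

View pics/top0.png

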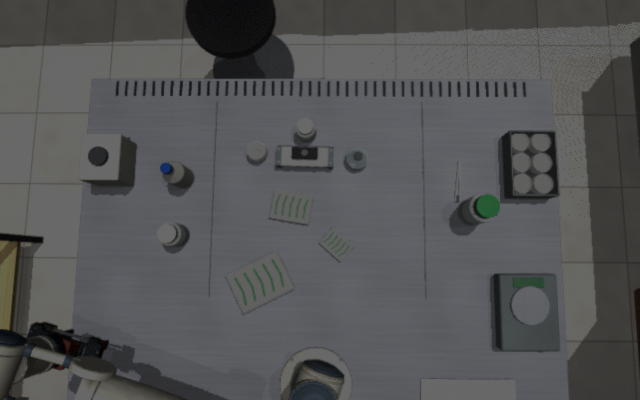

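View pics/side0.png

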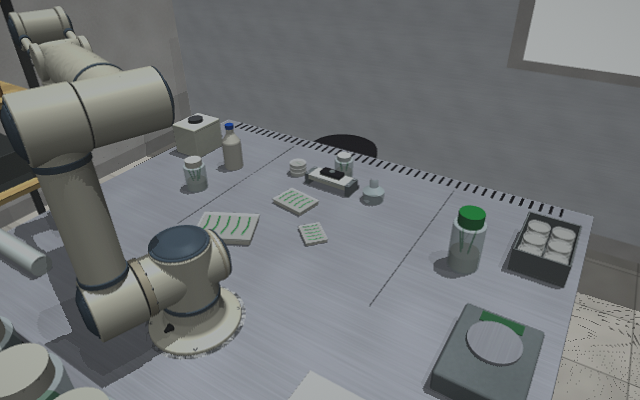

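The top view shows the middle tray at about (291,208), the bridge at (304,156), and decoy trays at (260,282), which is large, and (337,244), which is small. Next I'll enlarge the area and measure it.

Run:
```python
from h import *
p=cv2.imread('pics/top0.png'); d=np.load('pics/top0.npy')
c=cv2.resize(p[110:270,220:390],None,fx=4.6,fy=3.7*4.6/3.7,interpolation=cv2.INTER_CUBIC)[:600*2]
c=cv2.resize(p[115:265,220:390],None,fx=4,fy=4,interpolation=cv2.INTER_CUBIC)
cv2.imwrite('pics/crop0.png',cv2.convertScaleAbs(c,alpha=1.3))
P=cloud('top',d)
for nm,(u0,u1,v0,v1),lo,hi in [('tray',(262,320,185,230),10,26),('big',(220,300,248,318),10,35),('small',(315,358,225,265),7,30),('beam',(268,340,140,172),32,64),('boxtop',(268,340,140,172),47,62)]:
    Q=P[v0:v1,u0:u1].reshape(-1,3); m=(Q[:,2]>lo)&(Q[:,2]<hi); q=Q[m]
    r=cv2.minAreaRect(q[:,:2].astype(np.float32)); print(nm,m.sum(),np.median(q[:,2]),np.round(r[0],1),np.round(r[1],1),r[2])
print('floor',np.median(P[235:245,270:300,2]))
```

```text
tray 1177 18.792707229603593 [527.6  81.7] [124.   92.3] 80.91290283203125
big 2535 26.051547357169056 [296.5 173.9] [129.1 181.6] 26.900306701660156
small 649 13.301125897394968 [412.3 -59.6] [109.  119.8] 82.16194152832031
beam 1126 42.408718792442414 [691.6  40.9] [175.8  84.6] 89.01294708251953
boxtop 319 54.03251386113334 [680.6  41.1] [ 55.3 162.6] 1.0828561782836914
floor 0.4491686186968309
```

View pics/crop0.png

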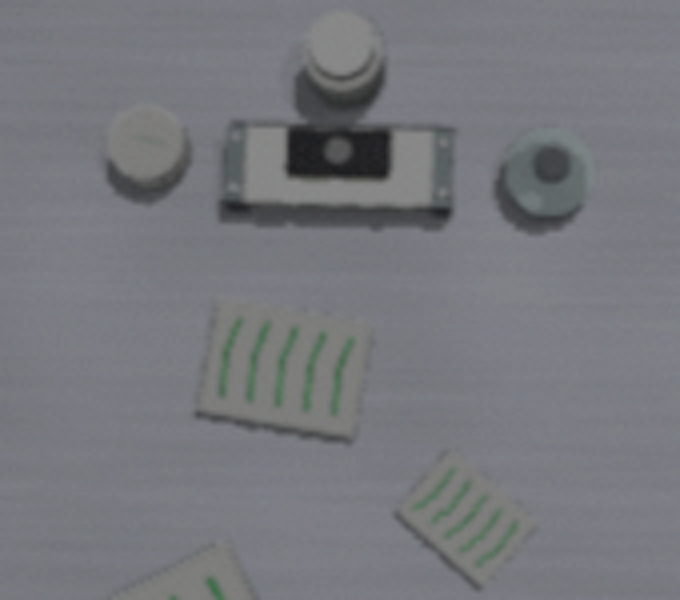

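Run:
```python
from h import *
d=np.load('pics/top0.npy');P=cloud('top',d)
Q=P[138:176,265:343]
hi=(Q[...,2]>34)&(Q[...,2]<48)|((Q[...,2]>=48)&(Q[...,2]<60))
fr=[];bk=[]
for j in range(Q.shape[1]):
    m=np.where(hi[:,j])[0]
    if len(m)>10: bk.append(Q[m[0],j]);fr.append(Q[m[-1],j])
fr=np.array(fr);bk=np.array(bk)
print('cols y',fr[0,1],fr[-1,1])
for n,a in(('front',fr),('back',bk)):
    a=a[np.abs(a[:,0]-np.median(a[:,0]))<6]; k=np.polyfit(a[:,1],a[:,0],1); print(n,len(a),k,np.polyval(k,41),np.median(a[:,2]))
L=[];R=[]
for i in range(Q.shape[0]):
    m=np.where(hi[i])[0]
    if len(m)>40: L.append(Q[i,m[0]]);R.append(Q[i,m[-1]])
print('L\n',np.round(np.array(L)[::3],1).tolist(),'\nR',np.round(np.array(R)[::3],1).tolist())
# corners read in crop (top z=40)
uv=np.array([[236,122],[456,128],[449,208],[223,206]])/4+[220,115]
print(np.round(at_z('top',uv,40),1))
# small tray, bottle-ish highest x
S=P[225:265,315:360].reshape(-1,3); S=S[(S[:,2]>9)&(S[:,2]<30)]; print('small max x',S[S[:,0].argmax()],'max y',S[S[:,1].argmax()])
s=manip.state(); print({k:np.round(s[k],3).tolist() for k in('time_s','tool_pos','tool_rot','ft_force','grip_width')})
from scipy.spatial.transform import Rotation as Ro
q=s['tool_rot'];print(Ro.from_quat([q[1],q[2],q[3],q[0]]).as_matrix().round(3))
```

```text
cols y 125.67001863171521 -46.265663137736354
front 57 [1.32599046e-02 6.50316562e+02] 650.8602178270464 39.948026221548844
back 44 [1.94203077e-02 7.07727048e+02] 708.5232803642374 41.018695506267136
L
 [[707.6, 163.1, 47.7], [698.6, 163.2, 45.8], [689.6, 163.2, 44.0], [682.2, 127.0, 35.6], [671.1, 128.9, 43.1], [660.9, 128.3, 46.6], [654.0, 129.5, 35.2]] 
R [[710.0, 0.4, 40.9], [699.7, -45.9, 45.0], [690.2, -46.0, 45.7], [680.6, -46.1, 46.4], [673.4, -46.1, 36.5], [663.2, -46.2, 40.3], [653.6, -46.2, 41.2]]
[[714.4 121.   40. ]
 [710.4 -49.   40. ]
 [647.6 -44.   40. ]
 [648.2 129.5  40. ]]
small max x [471.76406559 -28.99848042  11.47219817] max y [373.8655548    0.72200061   9.90117592]
{'time_s': 0.1, 'tool_pos': [156.943, 578.836, 221.631], 'tool_rot': [0.0, 0.794, 0.608, -0.001], 'ft_force': [-0.698, 0.261, -0.025], 'grip_width': 87.37}
[[ 0.262  0.965 -0.001]
 [ 0.965 -0.262 -0.002]
 [-0.002 -0.    -1.   ]]
```

Call:
{"method": "drive_tool", "body": {
  "plan": [
    {"travel": [40,-42,0],"turn": [0,0,-10],"grip": 0.32},
    {"travel": [80,-84,0],"turn": [0,0,-20],"grip": 0.32},
    {"travel": [120,-126,0],"turn": [0,0,-30],"grip": 0.32},
    {"travel": [160,-168,0],"turn": [0,0,-40],"grip": 0.32},
    {"travel": [200,-210,0],"turn": [0,0,-50],"grip": 0.32},
    {"travel": [240,-252,0],"turn": [0,0,-60],"grip": 0.32},
    {"travel": [280,-294,0],"turn": [0,0,-70],"grip": 0.32},
    {"travel": [320,-336,0],"turn": [0,0,-80],"grip": 0.32}
  ]
}}

```text
time_s: 1.1
tool_pos: [478.0, 241.5, 222.2]
tool_rot: [0.0, 0.999, -0.048, -0.0]
ft_force: [0.7, 0.3, 0.8]
grip_width: 60.0
```

Call:
{"method": "drive_tool", "body": {
  "plan": [
    {"travel": [32,-38,0],"turn": [0,0,-2],"grip": 0.32},
    {"travel": [63,-76,0],"turn": [0,0,-4],"grip": 0.32},
    {"travel": [63,-76,-50],"turn": [0,0,-4],"grip": 0.32},
    {"travel": [63,-76,-100],"turn": [0,0,-4],"grip": 0.32},
    {"travel": [63,-76,-140],"turn": [0,0,-4],"grip": 0.32},
    {"travel": [63,-76,-165],"turn": [0,0,-4],"grip": 0.32},
    {"travel": [63,-76,-165],"turn": [0,0,-4],"grip": 0.32},
    {"travel": [63,-76,-165],"turn": [0,0,-4],"grip": 0.32}
  ]
}}

```text
time_s: 2.1
tool_pos: [540.6, 167.2, 58.9]
tool_rot: [-0.0, 0.997, -0.08, 0.001]
ft_force: [-0.1, 0.4, 0.1]
grip_width: 59.8
```

Run:
```python
from h import *
p,d=cap('side','side1')
c=cv2.resize(p[140:260,220:400,::-1],None,fx=4.4,fy=4.4,interpolation=cv2.INTER_CUBIC); cv2.imwrite('pics/side1c.png',c)
```

```text
(no output)
```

View pics/side1c.png

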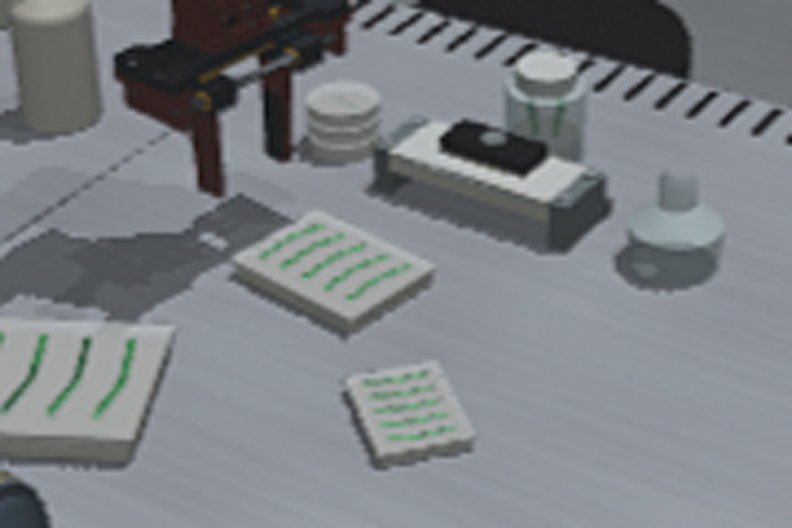

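The fingers stand beside the tray's +y side with the floor under them clear. I'll lower them and push sideways.

Call:
{"method": "drive_tool", "body": {
  "plan": [
    {"travel": [0,0,-30],"turn": [0,0,0],"grip": 0.32},
    {"travel": [0,0,-49],"turn": [0,0,0],"grip": 0.32},
    {"travel": [0,0,-50],"turn": [0,0,0],"grip": 0.32},
    {"travel": [-1,-6,-50],"turn": [0,0,0],"grip": 0.32},
    {"travel": [-2,-11,-50],"turn": [0,0,0],"grip": 0.32},
    {"travel": [-3,-15,-50],"turn": [0,0,0],"grip": 0.32},
    {"travel": [-4,-18,-50],"turn": [0,0,1],"grip": 0.32},
    {"travel": [-5,-21,-50],"turn": [0,0,2],"grip": 0.32}
  ]
}}

```text
time_s: 3.15
tool_pos: [535.2, 146.2, 8.1]
tool_rot: [-0.0, 0.998, -0.062, 0.0]
ft_force: [-0.7, 2.4, 2.6]
grip_width: 59.8
```

Call:
{"method": "drive_tool", "body": {
  "plan": [
    {"travel": [-1,-4,0],"turn": [0,0,1],"grip": 0.32},
    {"travel": [-2,-8,0],"turn": [0,0,2],"grip": 0.32},
    {"travel": [-3,-12,0],"turn": [0,0,3],"grip": 0.32},
    {"travel": [-4,-16,0],"turn": [0,0,4],"grip": 0.32},
    {"travel": [-5,-20,0],"turn": [0,0,5],"grip": 0.32},
    {"travel": [-6,-24,0],"turn": [0,0,6],"grip": 0.32},
    {"travel": [-7,-28,0],"turn": [0,0,6.3],"grip": 0.32},
    {"travel": [-7,-31,0],"turn": [0,0,6.3],"grip": 0.32}
  ]
}}

```text
time_s: 4.15
tool_pos: [528.0, 114.8, 7.6]
tool_rot: [0.0, 1.0, -0.008, -0.0]
ft_force: [0.4, 2.0, 1.2]
grip_width: 59.6
```

Call:
{"method": "drive_tool", "body": {
  "plan": [
    {"travel": [0,8,0],"turn": [0,0,0],"grip": 0.32},
    {"travel": [0,20,0],"turn": [0,0,0],"grip": 0.32},
    {"travel": [0,25,40],"turn": [0,0,0],"grip": 0.32},
    {"travel": [0,25,90],"turn": [0,0,10],"grip": 0.32},
    {"travel": [0,25,110],"turn": [0,0,20],"grip": 0.32},
    {"travel": [0,25,110],"turn": [0,0,30],"grip": 0.32},
    {"travel": [0,25,110],"turn": [0,0,40],"grip": 0.32},
    {"travel": [0,25,110],"turn": [0,0,50],"grip": 0.32}
  ]
}}

```text
time_s: 5.15
tool_pos: [527.9, 140.9, 117.5]
tool_rot: [0.0, 0.908, 0.419, -0.0]
ft_force: [0.0, -0.1, -0.6]
grip_width: 59.9
```

```bash
cat > look.py <<'E'
import sys
from h import *
fn=sys.argv[1]
p,d=cap('top',fn); P=cloud('top',d)
Q=P[140:240,260:335].reshape(-1,3); Q=Q[(Q[:,2]>11)&(Q[:,2]<25)&(Q[:,0]<float(sys.argv[2]))&(abs(Q[:,1]-41)<100)]
r=cv2.minAreaRect(Q[:,:2].astype(np.float32)); print(len(Q),np.round(r,2) if 0 else r)
c=cv2.resize(p[115:265,220:390,::-1],None,fx=4,fy=4,interpolation=cv2.INTER_CUBIC); cv2.imwrite('pics/'+fn+'c.png',cv2.convertScaleAbs(c,alpha=1.3))
E
python3 look.py top2 620
```

```text
1129 ((500.1845703125, 28.137664794921875), (161.17279052734375, 146.87742614746094), 7.053660869598389)
```

View pics/top2c.png

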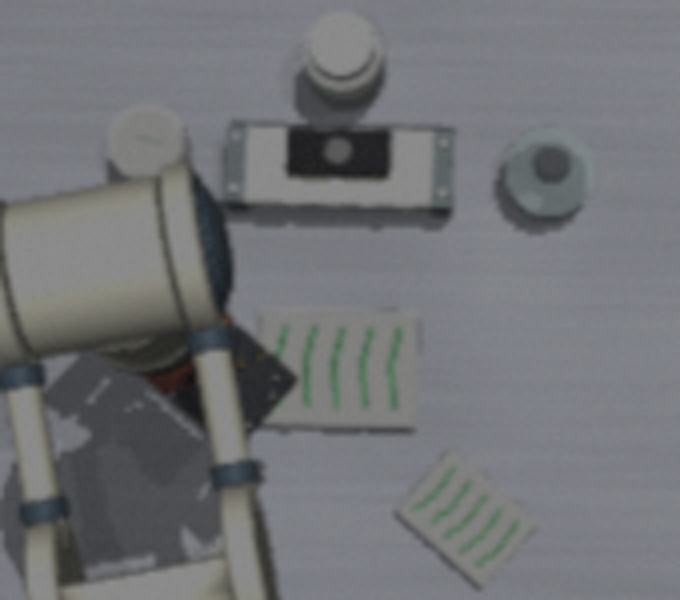

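The tray is square and centred on the bridge: it spans crop columns 258–419 and the bridge spans 220–456. Next I'll go behind it.

Call:
{"method": "drive_tool", "body": {
  "plan": [
    {"travel": [-25,-15,0],"turn": [0,0,10],"grip": 0.32},
    {"travel": [-50,-40,0],"turn": [0,0,20],"grip": 0.32},
    {"travel": [-70,-70,0],"turn": [0,0,30],"grip": 0.32},
    {"travel": [-70,-98,0],"turn": [0,0,39.4],"grip": 0.32},
    {"travel": [-70,-98,-30],"turn": [0,0,39.4],"grip": 0.32},
    {"travel": [-70,-98,-70],"turn": [0,0,39.4],"grip": 0.32},
    {"travel": [-70,-98,-85],"turn": [0,0,39.4],"grip": 0.32},
    {"travel": [-70,-98,-85],"turn": [0,0,39.4],"grip": 0.32}
  ]
}}

```text
time_s: 6.2
tool_pos: [457.4, 42.4, 31.9]
tool_rot: [-0.001, 0.716, 0.698, -0.001]
ft_force: [-0.1, 0.6, 0.4]
grip_width: 59.7
```

Run:
```python
from h import *
p,d=cap('side','side3')
c=cv2.resize(p[140:260,220:400,::-1],None,fx=4.4,fy=4.4,interpolation=cv2.INTER_CUBIC); cv2.imwrite('pics/side3c.png',c)
uv=np.array([[258,308],[421,311],[414,431]])/4+[220,115]
print(np.round(at_z('top',uv,18),1))
```

```text
[[572.5 103.3  18. ]
 [571.  -22.9  18. ]
 [478.1 -18.3  18. ]]
```

View pics/side3c.png

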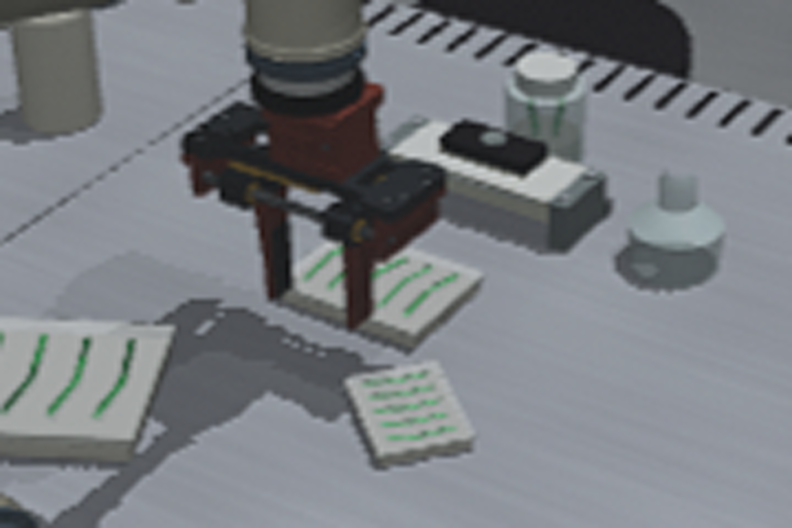

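Call:
{"method": "drive_tool", "body": {
  "plan": [
    {"travel": [0,0,-20],"turn": [0,0,0],"grip": 0.32},
    {"travel": [0,0,-24],"turn": [0,0,0],"grip": 0.32},
    {"travel": [5,0,-24],"turn": [0,0,0],"grip": 0.32},
    {"travel": [10,0,-24],"turn": [0,0,0],"grip": 0.32},
    {"travel": [15,0,-24],"turn": [0,0,0],"grip": 0.32},
    {"travel": [22,0,-24],"turn": [0,0,0],"grip": 0.32},
    {"travel": [29,0,-24],"turn": [0,0,0],"grip": 0.32},
    {"travel": [36,0,-24],"turn": [0,0,0],"grip": 0.32}
  ]
}}

```text
time_s: 7.25
tool_pos: [494.5, 42.1, 8.6]
tool_rot: [-0.0, 0.716, 0.698, -0.0]
ft_force: [-2.3, 0.6, 2.0]
grip_width: 60.0
```

Call:
{"method": "drive_tool", "body": {
  "plan": [
    {"travel": [8,0,0],"turn": [0,0,0],"grip": 0.32},
    {"travel": [16,0,0],"turn": [0,0,0],"grip": 0.32},
    {"travel": [24,0,0],"turn": [0,0,0],"grip": 0.32},
    {"travel": [32,0,0],"turn": [0,0,0],"grip": 0.32},
    {"travel": [40,0,0],"turn": [0,0,0],"grip": 0.32},
    {"travel": [48,-0.5,0],"turn": [0,0,0],"grip": 0.32},
    {"travel": [56,-1,0],"turn": [0,0,0],"grip": 0.32},
    {"travel": [62,-1,0],"turn": [0,0,0],"grip": 0.32}
  ]
}}

```text
time_s: 8.25
tool_pos: [556.5, 41.0, 8.6]
tool_rot: [-0.0, 0.716, 0.698, -0.0]
ft_force: [-2.5, -0.1, 1.3]
grip_width: 60.1
```

Run:
```python
from h import *
p,d=cap('top','top4')
c=cv2.resize(p[130:220,250:350,::-1],None,fx=6,fy=6,interpolation=cv2.INTER_CUBIC); cv2.imwrite('pics/top4c.png',cv2.convertScaleAbs(c,alpha=1.3))
```

```text
(no output)
```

View pics/top4c.png

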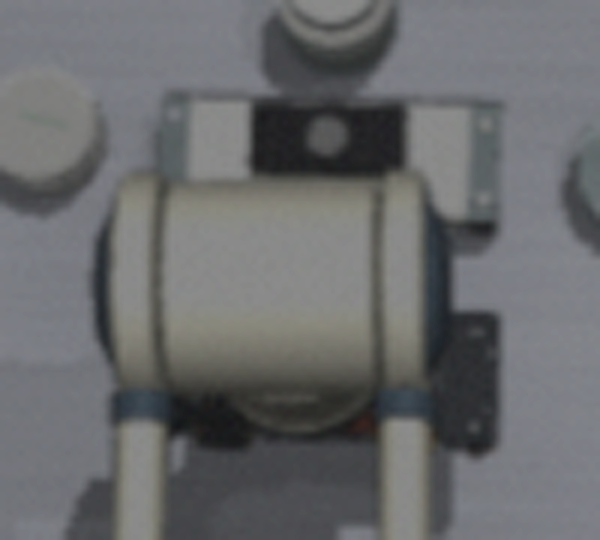

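The arm hides the tray, but the push force stays steady at about 2.5 N. I'll continue and watch the force for the stop.

Call:
{"method": "drive_tool", "body": {
  "plan": [
    {"travel": [6,0,0],"turn": [0,0,0],"grip": 0.32},
    {"travel": [12,0,0],"turn": [0,0,0],"grip": 0.32},
    {"travel": [18,0,0],"turn": [0,0,0],"grip": 0.32},
    {"travel": [24,0,0],"turn": [0,0,0],"grip": 0.32},
    {"travel": [30,-0.5,0],"turn": [0,0,0],"grip": 0.32},
    {"travel": [35,-0.5,0],"turn": [0,0,0],"grip": 0.32},
    {"travel": [39,-0.5,0],"turn": [0,0,0],"grip": 0.32},
    {"travel": [42,-0.5,0],"turn": [0,0,0],"grip": 0.32}
  ]
}}

```text
time_s: 9.3
tool_pos: [598.2, 40.6, 8.6]
tool_rot: [-0.0, 0.716, 0.698, -0.0]
ft_force: [-1.3, 0.1, -0.1]
grip_width: 59.6
```

Call:
{"method": "drive_tool", "body": {
  "plan": [
    {"travel": [2,0,0],"turn": [0,0,0],"grip": 0.32},
    {"travel": [4,0,0],"turn": [0,0,0],"grip": 0.32}
  ]
}}

```text
time_s: 9.55
tool_pos: [602.1, 40.6, 8.6]
tool_rot: [-0.0, 0.716, 0.698, -0.0]
ft_force: [-1.1, 0.6, -0.2]
grip_width: 59.7
```

Call:
{"method": "drive_tool", "body": {
  "plan": [
    {"travel": [1,0,0],"turn": [0,0,0],"grip": 0.32},
    {"travel": [2,0,0],"turn": [0,0,0],"grip": 0.32}
  ]
}}

```text
time_s: 9.8
tool_pos: [604.0, 40.6, 8.6]
tool_rot: [-0.0, 0.716, 0.698, -0.0]
ft_force: [-0.5, 0.4, 0.1]
grip_width: 59.8
```

Call:
{"method": "drive_tool", "body": {
  "plan": [
    {"travel": [1,0,0],"turn": [0,0,0],"grip": 0.32},
    {"travel": [2,0,0],"turn": [0,0,0],"grip": 0.32}
  ]
}}

```text
time_s: 10.05
tool_pos: [606.1, 40.6, 8.6]
tool_rot: [0.0, 0.716, 0.698, 0.0]
ft_force: [-0.7, -0.1, -0.2]
grip_width: 59.4
```

Call:
{"method": "drive_tool", "body": {
  "plan": [
    {"travel": [1,0,0],"turn": [0,0,0],"grip": 0.32},
    {"travel": [2,0,0],"turn": [0,0,0],"grip": 0.32}
  ]
}}

```text
time_s: 10.3
tool_pos: [608.1, 40.6, 8.7]
tool_rot: [0.0, 0.716, 0.698, -0.0]
ft_force: [-1.6, -0.3, 0.4]
grip_width: 59.5
```

Call:
{"method": "drive_tool", "body": {
  "plan": [
    {"travel": [1,0,0],"turn": [0,0,0],"grip": 0.32},
    {"travel": [1,0,0],"turn": [0,0,0],"grip": 0.32}
  ]
}}

```text
time_s: 10.55
tool_pos: [608.1, 40.5, 8.6]
tool_rot: [-0.001, 0.716, 0.698, -0.001]
ft_force: [-4.5, -0.4, 2.7]
grip_width: 59.6
```

Call:
{"method": "drive_tool", "body": {
  "plan": [
    {"travel": [1,0,0],"turn": [0,0,0],"grip": 0.32},
    {"travel": [1,0,0],"turn": [0,0,0],"grip": 0.32}
  ]
}}

```text
time_s: 10.8
tool_pos: [608.2, 40.5, 8.7]
tool_rot: [-0.001, 0.716, 0.698, -0.002]
ft_force: [-9.1, -0.5, 4.9]
grip_width: 59.7
```

Run:
```python
from h import *
p,d=cap('side','side5')
c=cv2.resize(p[155:225,285:395,::-1],None,fx=7,fy=7,interpolation=cv2.INTER_CUBIC); cv2.imwrite('pics/side5c.png',c)
print(manip.state()['ft_force'])
```

```text
[-9.26976406 -1.62516358  4.60718321]
```

View pics/side5c.png

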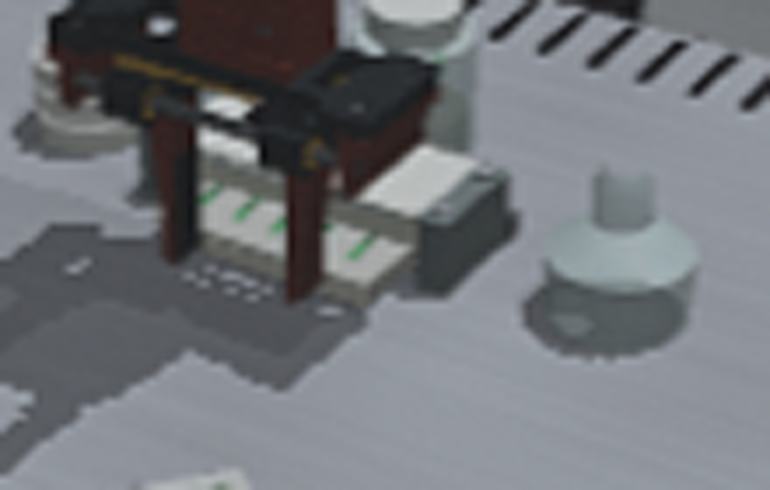

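The force rose sharply at the predicted stop position (TCP x of 608). I'll press 1 mm more to square the tray, then back off and clear.

Call:
{"method": "drive_tool", "body": {
  "plan": [
    {"travel": [1,0,0],"turn": [0,0,0],"grip": 0.32},
    {"travel": [1,0,0],"turn": [0,0,0],"grip": 0.32},
    {"travel": [-3,0,0],"turn": [0,0,0],"grip": 0.32},
    {"travel": [-15,0,0],"turn": [0,0,0],"grip": 0.32},
    {"travel": [-35,0,0],"turn": [0,0,0],"grip": 0.32},
    {"travel": [-60,0,20],"turn": [0,0,0],"grip": 0.32},
    {"travel": [-80,0,70],"turn": [0,0,0],"grip": 0.32},
    {"travel": [-100,0,130],"turn": [0,0,0],"grip": 0.32}
  ]
}}

```text
time_s: 11.85
tool_pos: [508.5, 40.6, 138.1]
tool_rot: [-0.001, 0.716, 0.698, -0.001]
ft_force: [1.3, -0.4, -0.3]
grip_width: 59.5
```

Call:
{"method": "drive_tool", "body": {
  "plan": [
    {"travel": [-20,30,30],"turn": [0,0,0],"grip": 0.32},
    {"travel": [-40,70,50],"turn": [0,0,0],"grip": 0.32},
    {"travel": [-60,120,50],"turn": [0,0,0],"grip": 0.32},
    {"travel": [-80,160,50],"turn": [0,0,0],"grip": 0.32},
    {"travel": [-100,200,50],"turn": [0,0,0],"grip": 0.32},
    {"travel": [-110,230,50],"turn": [0,0,0],"grip": 0.32},
    {"travel": [-110,230,50],"turn": [0,0,0],"grip": 0.32}
  ]
}}

```text
time_s: 12.72
tool_pos: [399.2, 272.0, 187.9]
tool_rot: [-0.0, 0.715, 0.699, 0.0]
ft_force: [0.1, -0.3, -0.5]
grip_width: 59.6
```

Run:
```python
from h import *
p,d=cap('top','top6'); P=cloud('top',d)
cv2.imwrite('pics/top6c.png',cv2.convertScaleAbs(cv2.resize(p[130:220,250:350,::-1],None,fx=6,fy=6,interpolation=cv2.INTER_CUBIC),alpha=1.5))
Q=P[140:200,265:343].reshape(-1,3); Q=Q[(Q[:,2]>12)&(Q[:,2]<23)&(Q[:,0]<648)&(Q[:,0]>600)&(abs(Q[:,1]-41)<75)]
print(len(Q),cv2.minAreaRect(Q[:,:2].astype(np.float32)),np.median(Q[:,2]))
q0=np.load('pics/top0.npy');print('moved px',(abs(d-q0)>15)[110:150,235:380].sum())
```

```text
345 ((633.5202026367188, 39.406982421875), (122.51469421386719, 30.135034561157227), 88.4810562133789) 18.3356577643965
moved px 64
```

View pics/top6c.png

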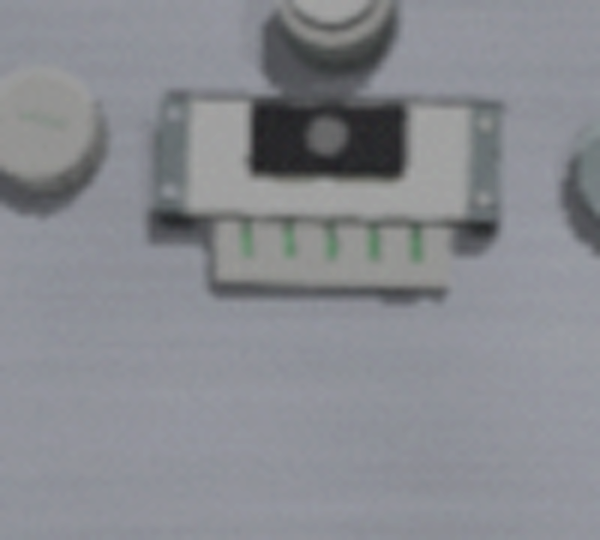

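The tray sticks out about 32 mm in front of the beam. It is parallel to the beam and about 2 mm off centre, and the neighbouring objects look unmoved.

```bash
python3 -c "
from workcell import manip; print(manip.hand_in())"
```

```text
the job is handed in; nothing more can be done
None
```

I pushed the middle-sized tray sideways about 38 mm to line it up and square it. I then pushed it from behind under the bridge until it met the stop bar, backed off and handed the job in at about 12.8 s.

- **At the stop:** the push force rose from about 2 N to 9 N at a TCP x of 608 mm, where I expected the stop. I then pressed 1 mm further to square the tray.
- **Final top view:**
  - The rear edge is at x of about 618.5 mm, which is the 32 mm overhang expected in front of the beam.
  - The tray is about 2 mm off centre and within about 0.6° (0.01 rad) of square.
  - Its lid height reads 18.3 mm, so it lies flat.
- **Clearance:** the arm finished well away, at about [399, 272, 188] mm, with only noise on the force reading.
- **Disagreement:** comparing depth before and after flagged 64 pixels around the dishes, jar, burner and back of the bridge. I put this down to edge noise, because nothing looks shifted in the pictures. I did not recheck the bottles, tall jar or forceps, but the arm only passed well above or away from them.

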